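# Clear the index drive and hold its belt tensioner back

## Task

The index table's drive belt is being changed and the relay cup is standing on the big pulley, in the belt's way. Tip all the relays out of the cup into the black returns tray and stand the empty cup upright inside the yellow marked square; then push the sprung belt-tensioner arm back by its red post, past the click of its catch, and finish while still holding it back there with its spring on you and not on the catch, so that the new belt can be slipped on. Leave the other things where they are.

Things in the scene. Friction and masses are not known exactly. Their poses are not given: they have to be found in the camera images.
- cup_grip (a point): Middle of the relay cup's black bar handle, the place to grip it. The bar sticks out level from the cup, 14 mm wide, 16 mm high; this point is 46 mm above the cup's foot and 92 mm out from the cup's axis; the bar is free from 55 to 132 mm out. Axes: z up along the cup's axis, y outward along the handle, x across it
- cup_middle (a point): Centre of the relay cup, on its axis, 29 mm above its foot; axes as cup_grip. Flared round steel cup, 58 mm high, 92 mm across the rim, 56 mm across the foot, wall 3 mm, 0.14 kg. It starts upright on the flat top of the drive's big pulley (120 mm above the table) with five relays in it; tipped by about 110 to 130 degrees it drains
- relay0: Blue cube relay with short brass pins, 15.5 x 19 x 15.5 mm, 12 g; origin at its centre
- relay1: Blue cube relay like relay0
- relay2: Blue cube relay like relay0
- relay3: Blue cube relay like relay0
- relay4: Blue cube relay like relay0
- tray: Black returns tray, fixed, open on top: 170 (x) x 180 (y) mm outside, 45 mm high, wall and floor 4 mm; origin at the centre of its underside on the table
- square: Yellow tape square on the table marking the cup's place, 140 mm outside, 120 mm inside, flat; origin at its centre on the table. It and the tray may swap places
- drive: Belt drive of an index table, fixed: base plate 220 (x) x 360 (y) mm, top 80 mm above the table; origin under its centre on the table, z up. On it: big toothed pulley, 92 mm across, flat top 120 mm above the table, at x -10, y -115 mm; motor pulley, 42 mm across, top 118 mm, at x -10, y 145 mm; between them the tensioner, its pivot and catch at the back (+x), under 120 mm
- tensioner_post (a point): Middle of the red upright grip post at the end of the yellow tensioner arm: 17 mm across, standing free from 98 to 150 mm above the table; this point is 124 mm above the table. The space round the post is clear above 120 mm
- tensioner_pivot (a point): Point on the upright axis about which the tensioner arm swings, at the height of tensioner_post, which lies 122 mm from it
- tensioner (a joint): Tensioner arm swing, rad: 0 at its home stop; grows as the post is pushed away from the robot (clockwise from above) to the end stop at 0.72. The spring resists with 4.5 N at the post at 0, 9 N at 0.6. The catch drags over its tooth from 0.1 to 0.4 (up to 4 N more) and clicks in by 0.5. Let go, the arm rests on the catch at 0.50; 0.55 to 0.72 is held clear of it
- carrier: Bystander: sand-coloured board carrier with green boards, 100 x 150 x 14 mm, lying; origin under its centre
- wrench: Bystander: steel wrench, 160 mm long, lying on the table
- bottle: Bystander: clear bottle with a red cap, 56 mm across, 150 mm high; origin under its centre
- belt_box: Bystander: small cardboard box, 70 x 110 x 32 mm; origin under its centre
- spare_pulley: Bystander: spare aluminium pulley, 46 mm across, 22 mm high; origin under its centre
Mind the look-alikes: they are no part of the job. What is shaped like the part that bears cup_grip but blue is not meant.

How it is judged:
By the outcome, as a careful person would: the job done as asked, in the order asked, and still so for the second after the job is handed in, while the arm keeps its last pose, push and grip.
It also fails if it takes over 67 s, if anything falls off the work surface, if the arm or the gripper's body presses on something with over 40 N, if the wrist force passes 120 N, or if a joint passes its speed limit or range.

## Robot

A 6-joint arm with a two-finger parallel gripper is mounted at the origin on the work surface. World frame = base frame: x ahead of the robot, y to its left, z up, the work surface at z = 0. Lengths are in m, angles in rad, forces in N, time in s.
With the tool pointing down it reaches from about 0.3 to 0.825 m from the base axis. Payload 5.4 kg.
Tool frame: the origin (TCP) lies where the fingers leave the gripper's body, on its centre line; the fingertips stand 88 mm ahead of it and the grasp point (between the pads) lies 69 mm ahead of it; x points along the fingers, y is the direction in which the jaws open and shut, and the axes are right-handed (so a half turn about x gives the same grasp; the last joint's range is limited). The gripper opens to 92 mm and grips with 3 to 60 N. Pads are 20 mm wide; open, the fingers measure 128 mm over their backs; the gripper's body (75 mm by 189 mm) begins 69 mm behind the grasp point.
Start: joints at [-1.5, 0.158, 1.597, -0, 1.386, -0.21], TCP at [0.159, -0.552, 0.303] pointing down, gripper open.
Joint ranges: [-2.91, 2.91], [-0.94, 2.29], [0.18, 2.7], [-1.29, 4.43], [0.17, 2.64], [-3, 3]. Speed limits (rad/s): [2.57, 2.57, 3.14, 3.14, 3.14, 3.14].

## Interface

Orientations are given as a rotation vector (axis times angle).
In Python, from station import robot, readout, cams, order gives the robot as it stands. Calls block until the motion is done:
- robot.move_to(position, orientation): joint-space move of the TCP to a pose.
- robot.move_straight(position, frame=None, speed=0.15, threshold=None): straight line of the TCP; frame=None keeps the orientation; speed is the mean speed in m/s. With threshold (N) it stops when the force on the tool has changed by that much, and returns True; else False.
- robot.set_joints(angles): joint-space move.
- robot.release() and robot.gripper_close(squeeze=None): open the fingers fully, or close them until they stop; squeeze is the grip in N (None keeps the last).
- robot.wait(seconds).
- robot.inverse_kinematics(position, orientation): joint angles nearest the present ones, or None.
- readout.get_obs(): the state.
- cams.capture(name): name is "side" or "top" or "wrist"; returns the picture (400x640x3 uint8, red, green, blue); there is no depth.
- cams.camera_model(name): a dict with "intrinsics" (3x3 intrinsics, pixels), "T" (4x4, takes a point from camera to world coordinates); the wrist camera has in their place "T_tool_cam" (4x4, takes a point from camera to tool coordinates, whose origin is the TCP and whose axes are the tool frame's). Camera axes: x right, y down, z forward; pixel columns grow to the right and rows downward; lengths in m; the calibration is good to about 2 mm. A picture is of the moment at which its call begins: read the wrist's pose just before it. camera_model takes no time and is no camera call.
A pose or a line that the arm cannot do raises robot.PlanningError and nothing moves.
- order.sign_off(): hands the job in, once; it reports no verdict.
The state is a dict: "time_s": time; "joint_positions": joint angles; "qvel": joint speeds; "joint_efforts": joint torques, N m; "tcp_pos": TCP position; "tcp_rot": TCP orientation; "contact_force": force on the tool from outside, world axes, zero at the start; "ft_torque": the same for the moment, N m; "finger_gap": finger opening in m.
Only numpy, scipy, OpenCV 4.12 (cv2) and the standard library are available. Lean on these libraries where they do the work, as an engineer would, in place of code of your own. Each camera call takes 0.05 s, during which the arm holds its last target. There are 200 camera calls.

## Working session

There is one attempt and no reset: what is moved stays moved. The work goes in short steps, each a Python script; the robot and the scene stay as the last script left them, time stands still between calls to the robot, and variables do not carry over. Pictures are saved under pics/ and viewed, on a budget of 10 in all, crops included, one or two more only if the job needs it, and the job is handed in when it is done.

```bash
ls; mkdir -p pics
cat > h.py <<'E'
import numpy as np, cv2
from scipy.spatial.transform import Rotation as R
from station import robot, readout, cams, order
def save(n,f,crop=None,s=1):
    im=cams.capture(n)
    np.save(f'pics/{f}.npy',im)
    if crop: im=im[crop[0]:crop[1],crop[2]:crop[3]]
    cv2.imwrite(f'pics/{f}.png',cv2.resize(im[:,:,::-1],None,fx=s,fy=s,interpolation=cv2.INTER_CUBIC))
def T(n):
    m=cams.camera_model(n)
    if 'T' in m: return m['intrinsics'],np.array(m['T'])
    o=readout.get_obs(); t=np.eye(4); t[:3,:3]=R.from_rotvec(o['tcp_rot']).as_matrix(); t[:3,3]=o['tcp_pos']
    return m['intrinsics'],t@np.array(m['T_tool_cam'])
def ray(KT,uv):
    K,t=KT; d=np.linalg.inv(K)@np.array([uv[0],uv[1],1.]); return t[:3,3],t[:3,:3]@d
def plane(KT,uv,z):
    o,d=ray(KT,uv); return o+d*(z-o[2])/d[2]
def proj(KT,p):
    K,t=KT; q=np.array(K)@(np.linalg.inv(t)@np.append(p,1))[:3]; return q[:2]/q[2]
E
python3 - <<'E'
from h import *
save('top','top0'); save('side','side0')
a=cv2.imread('pics/top0.png');b=cv2.imread('pics/side0.png')
cv2.imwrite('pics/both.png',np.vstack([a,b])[:, :])
for n in('top','side'):
    K,t=T(n); print(n,np.round(K,1).tolist(),np.round(t,3).tolist())
print(readout.get_obs())
E
```

```text
pics
top [[400.0, 0.0, 322.0], [0.0, 400.0, 197.8], [0.0, 0.0, 1.0]] [[0.014, -0.98, 0.198, 0.301], [-1.0, -0.014, -0.0, -0.053], [0.003, -0.198, -0.98, 1.217], [0.0, 0.0, 0.0, 1.0]]
side [[404.9, 0.0, 321.9], [0.0, 404.9, 205.5], [0.0, 0.0, 1.0]] [[-0.999, -0.023, 0.037, 0.466], [-0.042, 0.727, -0.686, 0.694], [-0.011, -0.686, -0.727, 0.918], [0.0, 0.0, 0.0, 1.0]]
{'time_s': 0.1, 'joint_positions': array([-1.50012168e+00,  1.58960736e-01,  1.59808667e+00,  2.41803380e-06,
        1.38618390e+00, -2.10103307e-01]), 'qvel': array([-8.44434134e-05, -4.48671757e-04, -3.08140983e-03,  6.84748083e-04,
       -2.79923925e-04, -1.10578006e-04]), 'joint_efforts': array([-3.73055427e-04, -3.86499846e+01, -3.22961462e+01,  7.03137880e-02,
        3.39537067e-02, -4.84202383e-05]), 'tcp_pos': array([ 0.15928314, -0.55207105,  0.30184129]), 'tcp_rot': array([ 2.07178915,  0.29447459, -2.07154537]), 'contact_force': array([-1.00225638,  0.43433136,  0.41792948]), 'ft_torque': array([-0.02192944,  0.00226719,  0.00392154]), 'finger_gap': 0.09164300290359693}
```

View pics/top0.png

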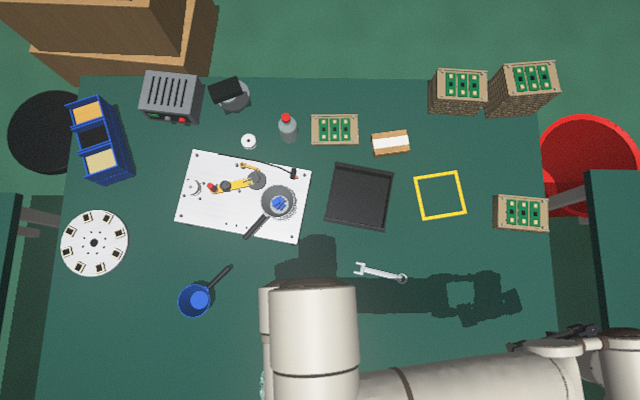

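View pics/side0.png

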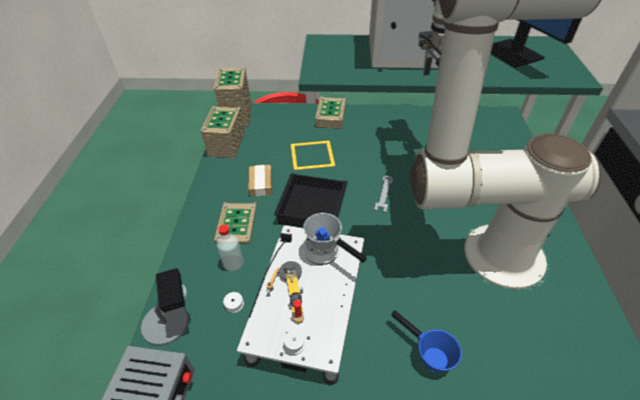

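Top view: the steel cup with blue relays stands on the big pulley at (278,203), and its black handle runs to (247,236). The look-alike is the blue cup at (197,298), whose blue body doesn't fit "steel cup on the pulley with relays". The tray is at (360,196), the square at (440,195) and the red post at (211,187). I'll measure these and check the cup and post in one enlarged crop.

```bash
cat > m.py <<'E'
from h import *
t=np.load('pics/top0.npy'); s=np.load('pics/side0.npy'); kt,ks=T('top'),T('side')
def box(mask,nm,KT,z,roi):
    m=np.zeros_like(mask,np.uint8); x0,x1,y0,y1=roi; m[y0:y1,x0:x1]=mask[y0:y1,x0:x1]
    m=cv2.morphologyEx(m,cv2.MORPH_CLOSE,np.ones((3,3)))
    c=max(cv2.findContours(m,0,2)[0],key=cv2.contourArea)
    pts=np.array([plane(KT,p[0],z)[:2] for p in c],np.float32)
    r=cv2.minAreaRect(pts); print(nm,np.round(r[0],4),np.round(r[1],4),round(r[2],1)); return r
T_=t.astype(int); mx,mn=T_.max(2),T_.min(2)
box((mn>150).astype(np.uint8),'plate',kt,.08,(165,320,140,250))
box((mx<62).astype(np.uint8),'tray',kt,.045,(318,402,155,240))
yel=((T_[:,:,0]>150)&(T_[:,:,2]<100)&(T_[:,:,1]>120)).astype(np.uint8)
box(yel,'square',kt,0,(405,475,160,230))
def cen(mask,roi):
    x0,x1,y0,y1=roi; ys,xs=np.nonzero(mask[y0:y1,x0:x1]); return np.array([xs.mean()+x0,ys.mean()+y0]),len(xs)
red=lambda a:(a[:,:,0].astype(int)>120)&(a[:,:,1]<60)&(a[:,:,2]<60)
pt,n1=cen(red(t),(200,220,175,200)); ps,n2=cen(red(s),(285,310,290,325))
print('post px',pt,n1,ps,n2)
(o1,d1),(o2,d2)=ray(kt,pt),ray(ks,ps)
A=np.array([d1,-d2]).T; l=np.linalg.lstsq(A,o2-o1,rcond=None)[0]; print(o1+d1*l[0],o2+d2*l[1], plane(kt,pt,.135))
blk=(mx<60)
hp=np.array([(x,y) for y in range(205,245) for x in range(240,272) if blk[y,x]])
print('handle',hp.min(0),hp.max(0),len(hp))
w=np.array([plane(kt,p,.166+.008)[:2] for p in hp]); c=w.mean(0); u=np.linalg.svd(w-c)[2][0]; print('handle z.174: c',c,'dir',u, 'ext',np.percentile((w-c)@u,[1,99]))
c0=t[150:250,170:320]; c1=s[200:280,280:400]
cv2.imwrite('pics/crop1.png',np.vstack([cv2.resize(c0,(750,500),interpolation=2)[:300*2//1], ])[:,:,::-1])
E
python3 m.py
```

```text
plate [0.5344 0.1758] [0.3607 0.2206] 80.0
tray [ 0.5503 -0.1648] [0.1757 0.17  ] 79.1
square [ 0.5612 -0.4184] [0.142  0.1417] 10.0
post px [nan nan] 0 [297.86 309.14] 50
 ** On entry to DLASCL parameter number  4 had an illegal value
 ** On entry to DLASCL parameter number  4 had an illegal value
 ** On entry to DLASCL parameter number  4 had an illegal value
 ** On entry to DLASCL parameter number  4 had an illegal value
 ** On entry to DLASCL parameter number  5 had an illegal value
 ** On entry to DLASCL parameter number  4 had an illegal valuem.py:15: RuntimeWarning: Mean of empty slice.
  x0,x1,y0,y1=roi; ys,xs=np.nonzero(mask[y0:y1,x0:x1]); return np.array([xs.mean()+x0,ys.mean()+y0]),len(xs)
  ret = ret.dtype.type(ret / rcount)
Traceback (most recent call last):
  File "m.py", line 20, in <module>
    A=np.array([d1,-d2]).T; l=np.linalg.lstsq(A,o2-o1,rcond=None)[0]; print(o1+d1*l[0],o2+d2*l[1], plane(kt,pt,.135))
                              ~~~~~~~~~~~~~~~^^^^^^^^^^^^^^^^^^^^
numpy.linalg.LinAlgError: SVD did not converge in Linear Least Squares
```

```bash
sed -i 's/red(t),(200,220,175,200)/red2(t),(204,219,178,195)/; s/^pt,n1/red2=lambda a:(a[:,:,0].astype(int)>100)\&(a[:,:,0].astype(int)>1.7*a[:,:,1])\&(a[:,:,2]<90)\&(a[:,:,1]<90)\npt,n1/' m.py
cat >> m.py <<'E'
a=-np.radians(10.0); D=lambda x,y,z:np.array([.5344+x*np.cos(a)-y*np.sin(a),.1758+x*np.sin(a)+y*np.cos(a),z])
b=D(-.01,-.115,.178); print('bigpulley',b,'rim px expected',proj(kt,b),proj(ks,b))
print(t[183:192,206:217,0])
E
python3 m.py
```

```text
plate [0.5344 0.1758] [0.3607 0.2206] 80.0
tray [ 0.5503 -0.1648] [0.1757 0.17  ] 79.1
square [ 0.5612 -0.4184] [0.142  0.1417] 10.0
post px [210.52 186.68] 25 [297.86 309.14] 50
[0.54723653 0.25820447 0.12887785] [0.54491232 0.25855507 0.12845152] [0.54584962 0.25645488 0.135     ]Traceback (most recent call last):
  File "m.py", line 24, in <module>
    print('handle',hp.min(0),hp.max(0),len(hp))
                   ~~~~~~^^^
    return umr_minimum(a, axis, None, out, keepdims, initial, where)
ValueError: zero-size array to reduction operation minimum which has no identity
```

```bash
sed -i 's/blk=(mx<60)/blk=(mx<85)\&(mx-mn<18)/' m.py
python3 m.py
```

```text
plate [0.5344 0.1758] [0.3607 0.2206] 80.0
tray [ 0.5503 -0.1648] [0.1757 0.17  ] 79.1
square [ 0.5612 -0.4184] [0.142  0.1417] 10.0
post px [210.52 186.68] 25 [297.86 309.14] 50
[0.54723653 0.25820447 0.12887785] [0.54491232 0.25855507 0.12845152] [0.54584962 0.25645488 0.135     ]
handle [243 215] [265 239] 83
handle z.174: c [0.42976076 0.1242721 ] dir [-0.76338572  0.64594291] ext [-0.03907536  0.0376418 ]
bigpulley [0.50458238 0.06428359 0.178     ] rim px expected [277.66171682 199.23460137] [320.2475016  226.27814718]
[[232 229 228 230 230 222 211 229 237 238 213]
 [231 229 231 231 233 232 188 188 236 218 144]
 [228 228 231 232 237 240 194 115 161 157 139]
 [229 230 233 237 238 242 191  94  99 108 120]
 [231 232 236 242 240 202 132 101 101  98 101]
 [230 232 213 172 161 137 110 113 110  99 103]
 [232 232 227 199 143 118 118 116 115 108 108]
 [231 232 233 238 205 128 120 121 118 108 135]
 [234 232 232 237 232 184 141 120 114 124 134]]
```

View pics/crop1.png

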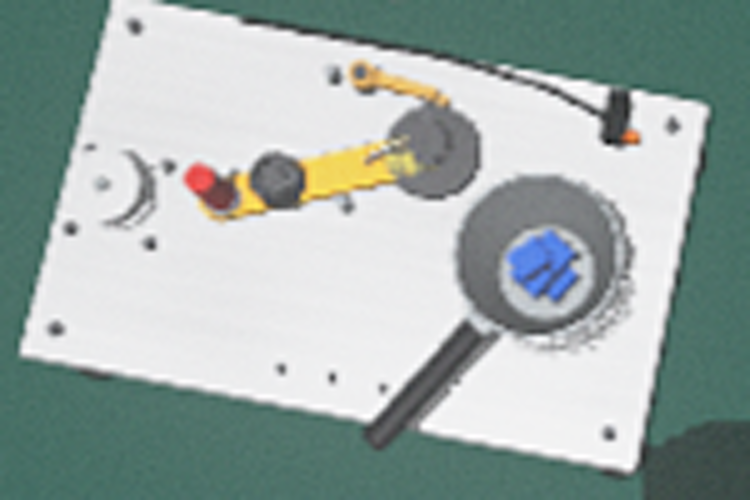

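The crop confirms it: the steel cup with the blue relays has its black handle running from (485,330) to (375,435), and the red post is at crop (200,180). Next I'll scan the IK for grasp, pour and place options.

```bash
cat >> h.py <<'E'
AX=np.array([.501,.0645]); H=np.array([-.770,.638]); TRAY=np.array([.5503,-.1648]); SQ=np.array([.5612,-.4184])
PSI0=np.arctan2(H[1],H[0])
def cupR(psi,tilt=0):   # cup axes: y outward handle yaw psi, tilt about handle
    y=np.array([np.cos(psi),np.sin(psi),0]); z=np.array([0,0,1.]); r=np.column_stack([np.cross(y,z),y,z])
    return R.from_rotvec(y*tilt)*R.from_matrix(r)
def toolR(phi,s):       # tool in cup frame
    x=np.array([0,-np.cos(phi),-np.sin(phi)]); y=np.array([s,0,0.]); return R.from_matrix(np.column_stack([x,y,np.cross(x,y)]))
GC=np.array([0,.092,.046])   # grip in foot-centred cup frame
def pose(foot,psi,tilt,phi,s):  # foot = cup foot centre position
    c=cupR(psi,tilt); g=np.asarray(foot)+c.apply(GC); t=c*toolR(phi,s)
    return g-.069*t.apply([1,0,0]),t.as_rotvec()
def footfor(rim,psi,tilt): # foot position so low lip of the tipped cup is at rim
    c=cupR(psi,tilt); return np.asarray(rim)-c.apply([ (1 if tilt>0 else -1)*.046,0,.058])
E
python3 - <<'E'
from h import *
kt=T('top')
p=plane(kt,(256.5,180),.105); q=plane(kt,(210.5,186.7),.14);print('pivot',p,'post',q,np.linalg.norm(p[:2]-q[:2]))
ik=lambda P:robot.inverse_kinematics(*P)
for phi in (20,35,50,65,90):
  f=np.radians(phi)
  for s in(1,-1):
    g=ik(pose([*AX,.12],PSI0,0,f,s))
    if g is None: print(phi,s,'nograsp');continue
    print(phi,s,'grasp',np.round(g,2))
    for pz in (180,160,140,200,220):
        a=ik(pose([*SQ,0.001],np.radians(pz),0,f,s))
        if a is not None: print('   place',pz,np.round(a,2))
    for pp in (180,150,120,210,240):
      for sg in(1,-1):
        js=[]
        for t in (0,60,120):
          tl=np.radians(t)*sg+1e-6*sg
          lip=np.array([*TRAY,.13]); j=ik(pose(footfor(lip,np.radians(pp),np.radians(120)*sg)if t==120 else footfor(lip,np.radians(pp),np.radians(120)*sg)+[0,0,.05],np.radians(pp),tl,f,s)); js.append(j)
        if all(x is not None for x in js): print('   pour',pp,sg,[np.round(x,1).tolist() for x in (js[0],js[2])])
E
```

```text
pivot [0.57410141 0.13499106 0.105     ] post [0.54465956 0.25507724 0.14      ] 0.12364268467326367
20 1 nograsp
20 -1 nograsp
35 1 grasp [ 0.54 -0.12  2.31 -1.19  0.98  0.4 ]
   place 180 [-1.34  0.43  2.01  1.29  0.98  2.43]
   place 160 [-1.21  0.27  2.25  1.73  0.68  2.35]
   place 140 [-0.93  0.22  2.32  2.63  0.39  1.92]
   place 200 [-1.35  0.63  1.69  1.03  1.25  2.44]
   place 220 [-1.3   0.85  1.31  0.84  1.53  2.42]
   pour 180 -1 [[-1.1, -0.9, 2.5, 0.9, 1.1, -2.9], [-1.3, 0.7, 2.1, 1.4, 1.9, -2.4]]
   pour 120 -1 [[0.1, -0.2, 2.1, -1.0, 1.0, 0.0], [-2.4, 2.2, 2.4, 1.2, 1.2, 2.2]]
   pour 210 1 [[-1.2, -0.1, 2.0, 0.9, 1.5, 2.8], [-1.3, 0.6, 2.4, 1.9, 1.8, -0.3]]
   pour 210 -1 [[-1.2, -0.3, 2.2, 0.9, 1.5, 2.8], [-1.2, 0.9, 1.6, 1.2, 2.2, -2.1]]
   pour 240 1 [[-1.1, 0.3, 1.5, 0.8, 1.8, 2.6], [-1.3, 0.7, 2.0, 1.5, 1.9, -0.0]]
   pour 240 -1 [[-1.1, 0.2, 1.7, 0.8, 1.8, 2.5], [-1.0, 1.2, 1.0, 1.1, 2.5, -1.9]]
35 -1 grasp [ 0.54 -0.12  2.31 -1.19  0.98 -2.74]
   place 180 [-1.34  0.43  2.01  1.29  0.98 -0.71]
   place 160 [-1.21  0.27  2.25  1.73  0.68 -0.79]
   place 140 [-0
[... 2944 characters left out ...]
4, 0.0, 1.6, 0.0, 1.5, -0.9], [-1.0, 0.9, 2.1, 1.7, 2.1, -3.0]]
   pour 210 1 [[-0.7, 0.0, 1.6, -0.0, 1.5, -2.8], [-0.3, 0.9, 2.1, 3.9, 2.0, -0.1]]
90 -1 grasp [ 0.01 -0.12  2.02 -0.    1.24  2.27]
   place 180 [-0.92  0.49  1.57 -0.    1.08  0.65]
   place 160 [-0.88  0.46  1.62 -0.    1.06  1.04]
   place 140 [-0.83  0.45  1.63  0.    1.06  1.44]
   place 200 [-0.94  0.55  1.49 -0.    1.1   0.28]
   place 220 [-0.95  0.62  1.39  0.    1.14 -0.08]
   pour 180 -1 [[-0.5, -0.1, 1.8, 0.0, 1.5, 1.0], [-1.0, 1.1, 1.4, 1.1, 2.5, 0.7]]
   pour 150 -1 [[-0.4, -0.1, 1.7, 0.0, 1.5, 1.7], [-1.1, 1.0, 1.8, 1.3, 2.3, 0.4]]
   pour 120 -1 [[-0.4, 0.0, 1.6, 0.0, 1.5, 2.3], [-1.0, 0.9, 2.1, 1.7, 2.1, 0.2]]
```

Run:
```python
from h import *
f=np.radians(65); p,r=pose([*AX,.12],PSI0,0,f,-1)
tx=R.from_rotvec(r).apply([1,0,0])
robot.move_to(p-.12*tx,r)
K=T('wrist'); print(readout.get_obs()['time_s'],np.round(K[0],0).tolist())
g=np.array([*(AX+.092*H),.174])
for d in (.06,.092,.13): print(d,proj(K,np.array([*(AX+d*H),.174])))
print('rim',proj(K,np.array([*AX,.178])),'foot',proj(K,np.array([*AX,.12])))
save('wrist','w1')
```

```text
2.7333 [[299.0, 0.0, 317.0], [0.0, 299.0, 201.0], [0.0, 0.0, 1.0]]
0.06 [316.76525167 167.57186981]
0.092 [316.81273669 201.32604212]
0.13 [316.87121299 242.89324324]
rim [316.67930498 105.25883908] foot [316.69112716 128.57573095]
```

View pics/w1.png

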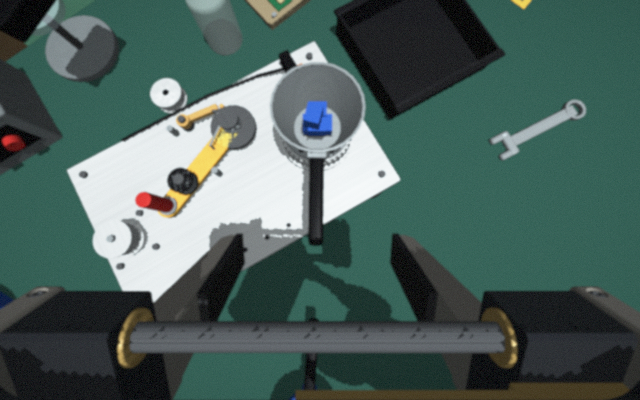

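Wrist view: the handle lies at u≈316 with its end at v≈243 and the rim centre at about (318,107). That matches my prediction to within 2 px, so I'll grasp and lift.

```bash
cat > carry.py <<'E'
from h import *
f=np.radians(65); S=-1; PSI=np.radians(150); TL=-np.radians(118)
o=TRAY+.02*np.array([.5,.87]); F=footfor([*o,.18],PSI,TL)
E
python3 - <<'E'
from carry import *
p,r=pose([*AX,.12],PSI0,0,f,S)
print(robot.move_straight(p,speed=.12,threshold=15))
robot.gripper_close(60); o1=readout.get_obs(); print(o1['finger_gap'],o1['contact_force'])
robot.move_straight(p+[0,0,.13],speed=.12); o1=readout.get_obs(); print(o1['finger_gap'],o1['contact_force'],o1['ft_torque'],o1['time_s'])
P=pose(F+[0,0,.05],PSI,0,f,S)
j=robot.inverse_kinematics(*P);print(np.round(j,2),np.round(o1['joint_positions'],2),P[0],o1['tcp_pos'],F)
E
```

```text
False
0.013609894309829961 [0.22902275 0.15714995 0.53816594]
0.013470900478499057 [ 0.5016156   0.69742488 -2.25471463] [0.39923441 0.39153372 0.03937565] 6.325
[-0.35 -0.41  1.95 -0.08  1.17  1.76] [ 0.24 -0.38  2.03 -0.37  1.25  2.58] [ 0.47017942 -0.0611721   0.40638018] [0.40730944 0.14172583 0.35740973] [ 0.57510763 -0.12175243  0.24784494]
```

Run:
```python
from carry import *
L=[*o,.19]
def st(t):
    a=np.radians(-t)-1e-6; return pose(footfor(L,PSI,a),PSI,a,f,S)
P=st(0); robot.move_straight(P[0]+[0,0,.04],P[1],speed=.15)
print(readout.get_obs()['time_s'])
for t in (0,40,60,80,95,107,118):
    p,r=st(t); robot.move_straight(p,r,speed=.09 if t>40 else .15)
    b=readout.get_obs(); print(t,b['time_s'],np.round(b['joint_positions'],2),b['finger_gap'],np.round(b['contact_force'],1))
robot.wait(.5); save('top','t2'); save('wrist','w2')
a,c=[cv2.imread(f'pics/{n}.png') for n in('t2','w2')]
cv2.imwrite('pics/v2.png',np.vstack([cv2.resize(a[130:330,160:480],(640,400)),c[:200]]))
```

```text
7.9167
0 8.3333 [-0.3  -0.26  2.17 -0.13  0.81  1.86] 0.013647964471189024 [ 0.6 -0.5 -2.4]
40 9.425 [-0.83 -0.4   2.34  0.88  1.09  1.04] 0.01388164073347242 [ 0.3 -0.3 -1.7]
60 9.925 [-1.03 -0.26  2.37  1.15  1.34  0.83] 0.013498834290874978 [ 0.3  0.6 -2. ]
80 10.425 [-1.15  0.    2.36  1.33  1.59  0.69] 0.013770177005708753 [ 0.7  1.  -0.7]
95 10.8333 [-1.19  0.24  2.32  1.42  1.76  0.61] 0.013257021545114217 [-0.8 -0.1 -2.1]
107 11.1917 [-1.18  0.43  2.28  1.5   1.9   0.58] 0.013659498631236552 [ 0.  -0.2 -2.1]
118 11.5333 [-1.16  0.6   2.23  1.57  2.03  0.57] 0.01312175905190167 [ 0.   0.1 -1.4]
```

View pics/v2.png

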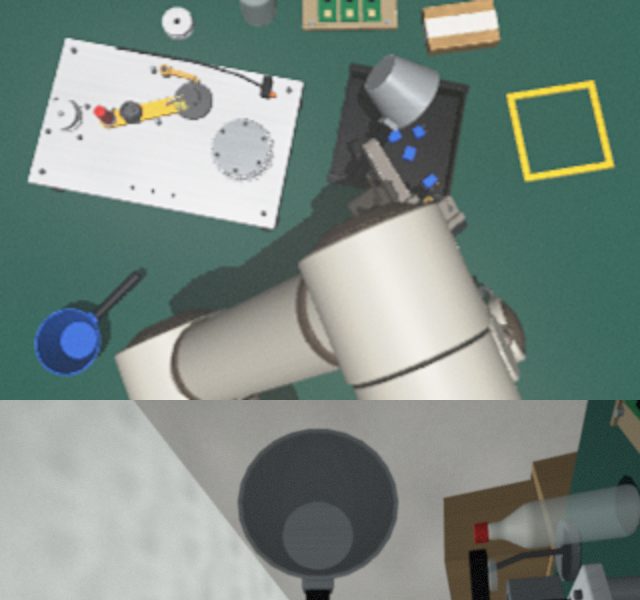

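The cup is empty: the wrist view shows a clear floor at (318,535). Four relays show in the tray at (390,135), (418,130), (410,153) and (430,180), and the fifth is probably hidden under the arm. I'll bring the cup back upright, look at the tray, then place the cup.

Run:
```python
from carry import *
L=[*o,.21]
for t in (118,95,70,35,0):
    a=np.radians(-t)-1e-6; p,r=pose(footfor(L,PSI,a),PSI,a,f,S); robot.move_straight(p,r,speed=.25)
PP=np.radians(160)
P=pose([*SQ,.10],PP,0,f,S); robot.move_straight(*P,speed=.25)
b=readout.get_obs(); print(b['time_s'],np.round(b['joint_positions'],2),b['finger_gap'],b['contact_force'])
save('top','t3'); save('side','s3')
a,c=[cv2.imread(f'pics/{n}.png') for n in('t3','s3')]
cv2.imwrite('pics/v3.png',np.vstack([cv2.resize(a[145:295,310:500],(760,600))[:300],cv2.resize(c[100:250,220:410],(760,600))[:300]]))
```

```text
16.7083 [-1.01  0.07  1.93  0.37  0.82  0.7 ] 0.01360019757090483 [-0.63823659 -0.468619   -2.14583605]
```

View pics/v3.png

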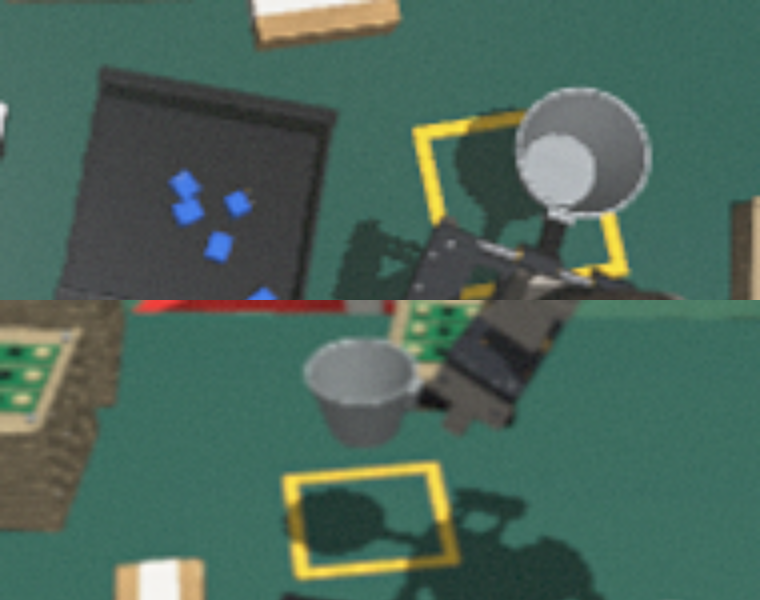

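All five relays are in the tray, at crop (185,184), (188,210), (238,203), (219,246) and (264,295). The cup is held empty and level. Now I'll lower it.

Run:
```python
from carry import *
c=plane(T('top'),(455.8,183),.158); print('rim centre',c,'want',SQ)
PP=np.radians(160)
p,r=pose([*SQ,.012],PP,0,f,S); robot.move_straight(p,r,speed=.12)
h=robot.move_straight(p-[0,0,.020],speed=.03,threshold=5)
b=readout.get_obs(); print(h,'foot z',.012+b['tcp_pos'][2]-p[2],b['contact_force'])
robot.move_straight(b['tcp_pos']+[0,0,.001],speed=.03)
robot.gripper_close(3); robot.release(); robot.wait(.2)
tx=R.from_rotvec(r).apply([1,0,0]); q=readout.get_obs()['tcp_pos']
robot.move_straight(q-.14*tx,speed=.15)
print(readout.get_obs()['time_s'])
robot.move_straight(readout.get_obs()['tcp_pos']+[-.05,.12,.12],speed=.3)
save('top','t4'); save('side','s4')
a,c=[cv2.imread(f'pics/{n}.png') for n in('t4','s4')]
cv2.imwrite('pics/v4.png',np.vstack([cv2.resize(a[145:295,310:500],(760,600))[:300],cv2.resize(c[100:250,220:410],(760,600))[:300]]))
```

```text
rim centre [ 0.56043196 -0.41683994  0.158     ] want [ 0.5612 -0.4184]
True foot z -0.0005053064776354282 [1.0353287  1.69830302 4.48216049]
21.1333
```

View pics/v4.png

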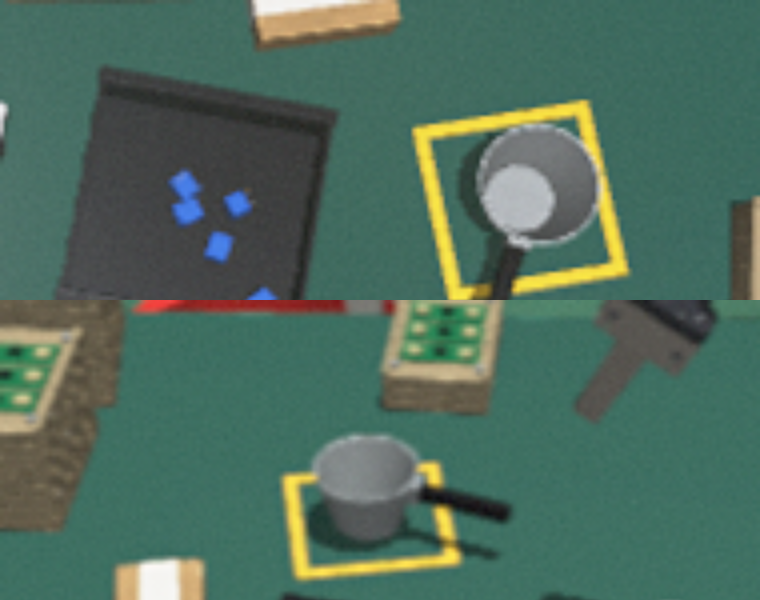

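The cup stands upright with its foot at crop (518,200), against a square centre of about (521,197). All five relays are still in the tray. On to the tensioner, with one look from above the post.

```bash
cat > ten.py <<'E'
from h import *
PV=np.array([.5741,.1350]); PO=np.array([.5455,.2565])
def tp(th,s,z=.143):
    v=PO-PV; c,sn=np.cos(-th),np.sin(-th); v=np.array([c*v[0]-sn*v[1],sn*v[0]+c*v[1]])
    tg=s*np.array([v[1],-v[0],0])/np.linalg.norm(v); x=np.array([0,0,-1.])
    return np.array([*(PV+v),z+.069]),R.from_matrix(np.column_stack([x,tg,np.cross(x,tg)])).as_rotvec()
E
python3 - <<'E'
from ten import *
for s in(1,-1):
    for th in(0,.35,.63):
        j=robot.inverse_kinematics(*tp(th,s)); print(s,th,None if j is None else np.round(j,2))
p,r=tp(0,-1,.27) 
js={s:robot.inverse_kinematics(*tp(.3,s)) for s in(1,-1)}
s=min((k for k in js if js[k] is not None),key=lambda k:abs(js[k][5])); print('s',s)
p,r=tp(0,s,.27); robot.move_to(p,r); print(readout.get_obs()['time_s'])
K=T('wrist'); save('wrist','w5')
print('post top',proj(K,[*PO,.150]),'pivot .12',proj(K,[*PV,.115]))
E
```

```text
1 0 [ 0.24  0.31  1.6  -0.    1.23  0.01]
1 0.35 [ 0.23  0.41  1.48 -0.    1.26  0.35]
1 0.63 [ 0.2   0.48  1.39 -0.    1.28  0.6 ]
-1 0 None
-1 0.35 [ 0.23  0.41  1.48 -0.    1.26 -2.8 ]
-1 0.63 [ 0.2   0.48  1.39 -0.    1.28 -2.54]
s 1
23.9
post top [316.29533099 199.30474377] pivot .12 [316.69429863 291.94656517]
```

View pics/w5.png

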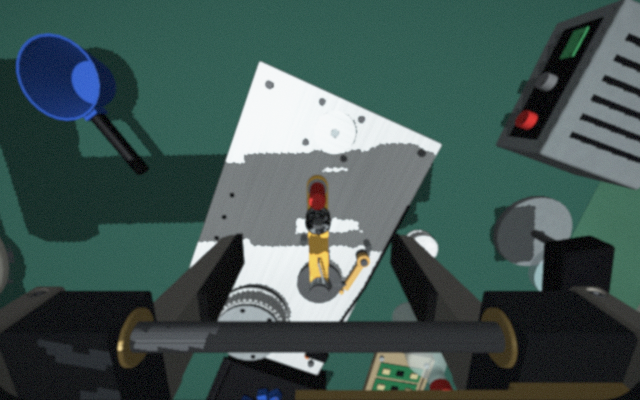

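Run:
```python
from ten import *
K=T('wrist'); im=np.load('pics/w5.npy').astype(int)
m=(im[:,:,0]>2.2*im[:,:,1])&(im[:,:,0]>50)&(im[:,:,2]<70)
ys,xs=np.nonzero(m[165:225,295:340]); print('red u',xs.min()+295,xs.max()+295,xs.mean()+295,'v',ys.min()+165,ys.max()+165)
for z in(.098,.15): print(z,[np.round(proj(K,[*(PO+d*(PV-PO)/.1248),z]),1).tolist() for d in(-.0085,0,.0085)])
for z in(.09,.10,.115): print(z,proj(K,[*PV,z]))
print(plane(K,(319.5,281),.1))
```

```text
red u 309 324 316.79420289855074 v 183 209
0.098 [[316.3, 178.4], [316.3, 185.9], [316.4, 193.2]]
0.15 [[316.3, 190.5], [316.3, 199.2], [316.3, 207.7]]
0.09 [316.69921509 280.32672026]
0.1 [316.69964575 284.75413012]
0.115 [316.70033543 291.84459372]
[0.57625589 0.14090117 0.1       ]
```

The prediction matches: the red post's edge is at v=209 against a predicted 208, and u=317. So I'll grip it and swing along the arc.

Run:
```python
from ten import *
def pr(l):
    b=readout.get_obs(); print(l,round(b['time_s'],1),round(b['finger_gap'],4),np.round(b['contact_force'],1),np.round(b['tcp_pos'],4))
    return b
p,r=tp(0,1); print(robot.move_straight(p,speed=.1,threshold=12)); pr('down')
robot.gripper_close(40); b=pr('closed')
if b['finger_gap']<.012: raise SystemExit
for th in(.1,.2,.3,.4,.5,.58,.635):
    robot.move_straight(*tp(th,1),speed=.05); pr(th)
robot.wait(.5); pr('hold')
save('top','t6'); save('wrist','w6'); save('side','s6')
a,c,d=[cv2.imread(f'pics/{n}.png') for n in('t6','w6','s6')]
cv2.imwrite('pics/v6.png',np.vstack([np.hstack([cv2.resize(c[100:350,160:480],(400,300)),cv2.resize(d[200:380,220:400],(400,300))]),cv2.resize(a[80:320,40:540],(800,300))]))
```

```text
False
down 25.4 0.0918 [-0.2 -0.2 -0.3] [0.546  0.2566 0.2129]
closed 26.5 0.0161 [ 1.7  0.2 -0.1] [0.5456 0.2565 0.212 ]
0.1 26.9 0.016 [-4.9 -0.2  4.3] [0.5571 0.2588 0.2119]
0.2 27.3 0.0161 [-6.1  0.4  4.1] [0.5692 0.2601 0.2119]
0.3 27.7 0.0162 [-7.8  1.8  4.5] [0.5814 0.2601 0.2119]
0.4 28.1 0.016 [-5.2  1.9  3.3] [0.5943 0.2588 0.212 ]
0.5 28.5 0.0159 [-5.7  3.1  3.5] [0.6063 0.2564 0.212 ]
0.58 28.9 0.0162 [-6.9  4.1  3.6] [0.6156 0.2536 0.212 ]
0.635 29.1 0.0158 [-5.5  3.2  3.9] [0.622  0.2511 0.212 ]
hold 29.6 0.0162 [-6.6  3.3  4.2] [0.6219 0.2512 0.212 ]
```

View pics/v6.png

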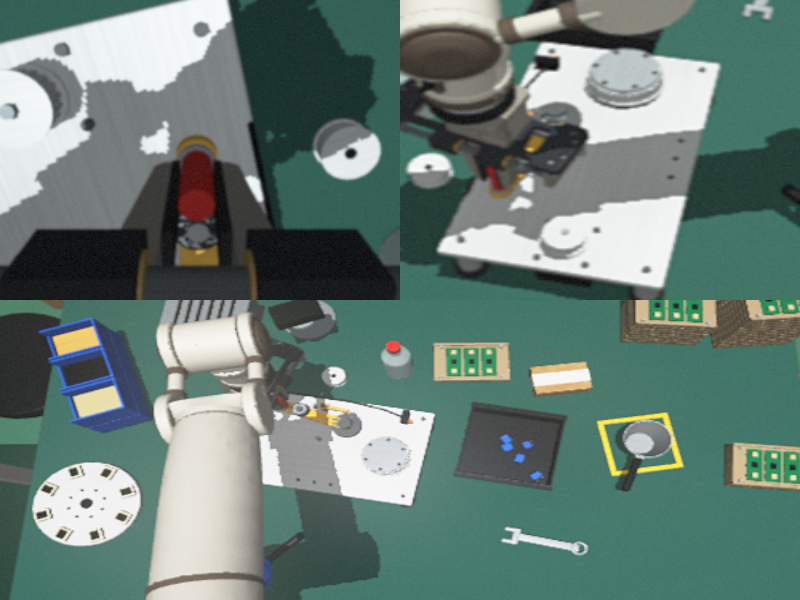

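The post is snug between the fingers (gap 16 mm) and the spring pushes back on the tool with about 7 N. The chord travelled is 76.7 mm on a 122 mm radius, which gives about 0.64 rad. The cup, relays and bystanders are in place, so I'll hand in.

```bash
python3 -c "
from h import *
b=readout.get_obs(); print(b['time_s'],b['contact_force'],b['finger_gap']); order.sign_off()"
```

```text
29.7833 [-6.943585    4.44114667  2.35244843] 0.015939512741958956
the job is handed in; nothing more can be done
```

The job is done and handed in at 29.8 s, well inside the 67 s limit.

- **Relays and cup:** I tipped all five relays into the black tray. The empty cup stands upright in the yellow square, its foot about 1 mm from the centre by eye.
- **Tensioner:** I gripped the red post and swung the arm back past the catch. I am still holding it at about 0.64 rad, worked out from how far the post travelled.

**Last checks:**
- The last pictures showed all five relays in the tray, the cup upright in the square and the bystanders looking where they were.
- The fingers are snug on the post, with a 16 mm gap on a nominal 17 mm post.
- The spring's push at the post read about 7–8 N, against about 9 N expected at that angle. This is the one small disagreement. It still shows the spring is on the gripper and not on the catch.
- I did not see a separate sign of the catch clicking; the force dropped between 0.3 and 0.4 rad, which fits it passing the tooth.

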